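# Find the hidden release on the stall's power pack and open its battery cover

### The job

Open the battery compartment of the coffee stall's power pack: feel across the four identical flush square pads in its top panel for the one that gives, and press that one down with a fingertip until the battery cover springs open a little. Then push the cover with the fingertips the rest of the way, fully open to its stop, and draw clear. Use touch only: leave the crockery and bottles standing around and on the pack where they are.

Things in the scene. Friction and masses are not known exactly. Their poses are not given: they have to be found in the camera images.
- pack: Steel power pack, 240 (x) x 240 (y) x 80 mm high, fixed, turned by up to 23 degrees. Origin: centre of its underside, z up, x away from the robot, from the row of pads to the cover. Its rigid flat top is at z 80 mm: x -120 to -40 is the panel with the pads; the cover lies behind. Cup and tamper (up to 58 mm tall) stand on its far corners, near x 92, y +96 and -96 mm.
- pad0 (a point): Centre of the top of the first pad, at x -80, y +87, z 80 mm of the pack. The four pads lie in a row along the pack's y, 58 mm apart, 46 mm square, of the panel's own steel and flush with it, in 49 mm openings. They look alike: three are rigid blanks, one, which differs from run to run, is the sprung release.
- pad1 (a point): Centre of the top face of the second pad (x -80, y +29 mm of the pack).
- pad2 (a point): Centre of the top face of the third pad (x -80, y -29 mm of the pack).
- pad3 (a point): Centre of the top face of the fourth pad (x -80, y -87 mm of the pack).
- release (a joint): How far the release pad is pressed down, m: 0 flush, 0.005 at its bottom stop; a spring returns it. It starts to move at about 2.5 N and takes about 5.5 N at the bottom; the catch lets go at about 3 mm. It does not tell which pad is the release.
- cover (a joint): How far the battery cover has slid along the pack's +x, m: 0 shut and latched, 0.05 fully open at its stop. When the catch lets go a spring shoves it about 15 to 18 mm open in under half a second; from there it is free, needs about 1.5 N plus 15 N per m/s to slide, and stays where it is left.
- cover_edge (a point): Middle of the upper edge of the cover's end nearest the robot; moves with the cover: an aluminium plate 100 (x) x 130 (y) x 14 mm sliding on the pack between low rails. This edge is 14.5 mm above the panel, an upright step to push on. Shut, it is at x -36 mm of the pack, 21 mm beyond the pads' far sides. Opening bares a 120 mm wide well with the cells 10 mm below the panel.
- espresso_cup: White espresso cup, 42 mm across, 42 mm high, standing on the pack's far left corner. Bystander. Origin: centre of its foot.
- tamper: Dark steel coffee tamper, 40 mm across, 58 mm high, standing on the pack's far right corner. Bystander. Origin: centre of its foot.
- mug: Blue mug, 76 mm across, 85 mm high, left of the pack. Bystander. Origin: centre of its foot.
- jar: Glass jar with wooden lid, 66 mm across, 100 mm high, right of the pack. Bystander. Origin: centre of its foot.
- oil_bottle: Green glass bottle, 52 mm across, 190 mm high, behind the pack. Bystander. Origin: centre of its foot.
- bowl: White bowl, 100 mm across, 45 mm high, right of the pack. Bystander. Origin: centre of its foot.
- spoon: Wooden spoon, 170 mm long, lying left of and behind the pack. Bystander. Origin: its underside.

How it is judged (in metres and radians):
On the way:
1. the release pad is pressed down at least 3 mm by the fingers (value of joint release above 0.003 m and contact force between the fingers and anything else above 0.5 N), for 0.02 s.
At the end, for the whole second after the job is handed in: The cover is open to within 5 mm of its stop and at rest, and the release pad is back flush (within 1 mm) (value of joint cover above 0.045 m and velocity of joint cover between -0.005 and 0.005 m/s and value of joint release below 0.001 m); the robot touches nothing.
It fails at once if a bystander is lifted, or moved more than 20 mm (distance of any of espresso_cup, tamper, mug, jar, oil_bottle, bowl, spoon from where it was at the start of the episode above 0.02 m).
It also fails if it takes over 48 s, if anything falls off the work surface, if the arm or the gripper's body presses on something with over 40 N, if the wrist force passes 120 N, or if a joint passes its speed limit or range.

### The arm

A 6-joint arm with a two-finger parallel gripper is mounted at the origin on the work surface. World frame = base frame: x ahead of the robot, y to its left, z up, the work surface at z = 0. Lengths are in mm, angles in rad, forces in N, time in s.
With the tool pointing down it reaches from about 300 to 775 mm from the base axis. Payload 14.6 kg.
Tool frame: the origin (TCP) lies between the finger pads; the fingertips stand 8 mm ahead of it and the grasp point (between the pads) lies 11 mm behind it; z points along the fingers, y is the direction in which the jaws open and shut (so a half turn about z gives the same grasp; the last joint's range is limited). The gripper opens to 94 mm and grips with 3 to 60 N. Pads are 16 mm wide; open, the fingers measure 119 mm over their backs; the gripper's body (75 mm by 177 mm) begins 78 mm behind the grasp point.
Start: joints at [1.061, 0.3, 1.521, -0, 1.321, -0.067], TCP at [235.655, 496.947, 213.446] pointing down, gripper open.
Joint ranges: [-3.03, 3.03], [-0.79, 2.21], [0.23, 2.52], [-1.04, 4.18], [0, 3.07], [-2.55, 2.55]. Speed limits (rad/s): [2.22, 2.22, 2.57, 3.14, 3.14, 3.14].

### API

Orientations are given as [roll, pitch, yaw] about the fixed x, y, z axes, in that order (R = Rz(yaw) Ry(pitch) Rx(roll)).
In Python, from cell import manip gives the robot as it stands. The module is installed in compiled form; this text tells all that it offers.
- The arm moves only by the tool send_rows, never from a script. Its argument "series" is a list that holds one entry, the list of rows, each a list of 5 numbers: the opening, from 0 (shut) to 1 (fully open), then the shift along the tool's x, y, z in mm, then the turn about the tool's z in degrees. In form: [[[gripper, dx, dy, dz, roll], ...]]. A call has 1 to 10 rows; each row is the pose to reach, as a shift and turn from the pose commanded when the call began, along the tool's axes at that moment; what a row does not reach only later rows make up. A row lasts 1/10 s, in which the tool goes at most 50 mm and 8.59 degrees, less where a joint would pass 70% of its speed; a pose out of reach is approached as far as the arm can. A call with a gripper value outside its range is refused whole. The fingers move at their own pace and stop on an object; "newtons" is the grip in N (left out, the last holds). Time passes only in rows, so rows that repeat a pose let the fingers close. It gives the time, the measured TCP pose, the force and the opening at its end, in the units of the state.
- manip.read_state(): the state, without advancing time (a new reading comes with each control period).
- manip.camera(name): name is "side" or "top" or "wrist"; returns a dict with "img" (400x640x3 uint8, red, green, blue), "vfov" (degrees; the focal length in pixels is half the picture's height over the tangent of half this angle, whatever the lens; pixels are square), "cx", "cy" (the principal point, pixels), "pose" (4x4, takes a point from camera to world coordinates); the wrist camera has in their place "T_tool_cam" (4x4, takes a point from camera to tool coordinates, whose origin is the TCP and whose axes are the flange's). Camera axes: x right, y down, z forward; pixel columns grow to the right and rows downward; lengths in mm; the calibration is good to about 2 mm. A picture is of the moment at which its call begins: read the wrist's pose just before it. There is no depth.
- manip.sign_off(): hands the job in, once; it reports no verdict.
Trained networks look in a picture, given as the dict that the camera call returned (one of the last four; its "shot" number tells which), for a name from the list of things; names that differ only in an ending like _2 or _b are one class to them, and where a whole thing is asked for, a point or a joint stands for the part that bears it (a point fixed in the world has none). Each returns a list of dicts, best first, with "conf" (0 to 1); they miss things now and then, are a little off and sometimes report something else, mostly with a low value. They report only what shows in the picture. A call takes as long as a camera call.
- manip.find_in(target, picture): "rect" ([left, top, width, height] in pixels, round what is visible of it).
- manip.silhouettes(target, picture): "pixels" (400x640 bool, what is visible of it) and "rect" ([left, top, width, height] in pixels, round what is visible of it).
The state is a dict: "clock": time; "joints": joint angles; "qd": joint speeds; "effort": joint torques, N m; "eef_pos": TCP position; "eef_rot": TCP orientation; "wrist_force": force on the tool from outside, world axes, zero at the start; "moment": the same for the moment, N m; "finger_gap": finger opening in mm.
Only numpy, scipy, OpenCV 4.12 (cv2) and the standard library are available. Lean on these libraries where they do the work, as an engineer would, in place of code of your own. Each camera call takes 0.05 s, during which the arm holds its last target. There are 200 camera calls.

## Working session

There is one attempt and no reset: what is moved stays moved. The work goes in short steps, Python scripts to look and compute and a tool call to move; the robot and the scene stay as the last step left them, time stands still between calls to the robot, and variables do not carry over. Pictures are saved under pics/ and viewed, about 8 in all and at most 12, crops included, and the job is handed in when it is done.

Besides the shell and the picture viewer there is one more tool, called as name(argument=value, ...), one argument or row to a line, values as JSON. send_rows: Moves the arm, as the interface text tells. Its arguments: {"type":"object","properties":{"series":{"type":"array"},"newtons":{"type":"number"}},"required":["series"]}

```bash
mkdir -p pics
cat > h.py <<'E'
import numpy as np, cv2
from cell import manip
from scipy.spatial.transform import Rotation as R
def K(p):
    h=p["img"].shape[0]; f=h/2/np.tan(np.radians(p["vfov"])/2); return f
def ray(p,T,u,v,z):
    f=K(p); d=T[:3,:3]@np.array([(u-p["cx"])/f,(v-p["cy"])/f,1]); o=T[:3,3]
    return o+d*(z-o[2])/d[2]
def proj(p,T,X):
    f=K(p); c=(np.atleast_2d(X)-T[:3,3])@T[:3,:3]; return c[:,:2]/c[:,2:]*f+[p["cx"],p["cy"]]
def save(p,n): cv2.imwrite("pics/"+n,p["img"][:,:,::-1])
E
python3 - <<'E'
from h import *
s=manip.read_state(); print({k:np.round(v,3).tolist() for k,v in s.items()})
for n in ["top","side"]:
    p=manip.camera(n); save(p,n+"0.png"); print(n,p["vfov"],p["cx"],p["cy"],np.round(p["pose"],3).tolist())
    for t in ["pack","cover_edge","pad0","espresso_cup","tamper","mug","jar","oil_bottle","bowl"]:
        print(t,[(np.round(r["rect"]).tolist(),round(r["conf"],2)) for r in manip.find_in(t,p)[:4]])
E
```

```text
{'clock': 0.0, 'joints': [1.061, 0.3, 1.522, 0.0, 1.321, -0.067], 'qd': [0.0, 0.0, -0.0, 0.001, -0.002, 0.0], 'effort': [0.002, -53.182, -35.273, 0.071, 0.025, -0.0], 'eef_pos': [235.543, 496.734, 212.884], 'eef_rot': [-3.14, -0.0, 2.699], 'wrist_force': [0.092, -0.038, 0.311], 'moment': [0.054, -0.005, 0.033], 'finger_gap': 93.888}
top 45.53249756592524 320.5717283709609 196.89702257316426 [[0.029, -0.998, 0.056, 561.818], [-1.0, -0.029, -0.005, 60.864], [0.007, -0.056, -0.998, 1240.372], [0.0, 0.0, 0.0, 1.0]]
pack [([232.0, 160.0, 125.0, 123.0], 0.57)]
cover_edge [([264.0, 181.0, 65.0, 58.0], 0.73), ([336.0, 191.0, 17.0, 15.0], 0.67)]
pad0 [([229.0, 156.0, 127.0, 126.0], 0.76)]
espresso_cup [([258.0, 164.0, 17.0, 17.0], 0.61), ([213.0, 113.0, 47.0, 52.0], 0.27)]
tamper [([334.0, 191.0, 15.0, 14.0], 0.69), ([263.0, 185.0, 64.0, 57.0], 0.64)]
mug [([197.0, 182.0, 42.0, 37.0], 0.75)]
jar [([347.0, 250.0, 26.0, 32.0], 0.68)]
oil_bottle [([309.0, 134.0, 19.0, 27.0], 0.91), ([348.0, 251.0, 27.0, 31.0], 0.67)]
bowl [([358.0, 201.0, 41.0, 40.0], 0.9), ([229.0, 159.0, 125.0, 124.0], 0.75), ([264.0, 184.0, 66.0, 55.0], 0.17)]
side 55.061123300971225 316.4336457818279 200.29491966014555 [[0.954, -0.201, 0.223, 434.335], [-0.3, -0.677, 0.673, -601.018], [0.015, -0.708, -0.706, 767.858], [0.0, 0.0, 0.0, 1.0]]
pack [([229.0, 162.0, 98.0, 83.0], 0.93)]
cover_edge [([260.0, 170.0, 44.0, 38.0], 0.94)]
pad0 [([223.0, 160.0, 103.0, 86.0], 0.65)]
espresso_cup [([304.0, 151.0, 18.0, 19.0], 0.71)]
tamper [([303.0, 195.0, 16.0, 26.0], 0.62)]
mug []
jar [([234.0, 234.0, 30.0, 47.0], 0.69)]
oil_bottle [([337.0, 153.0, 28.0, 67.0], 0.86)]
bowl [([278.0, 247.0, 42.0, 37.0], 0.6), ([320.0, 161.0, 28.0, 3.0], 0.53)]
```

View pics/top0.png

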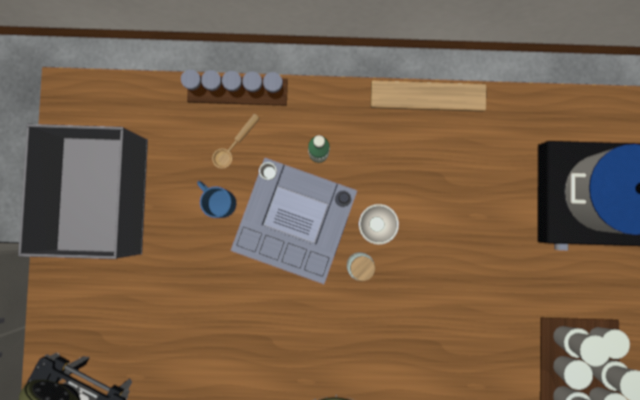

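View pics/side0.png

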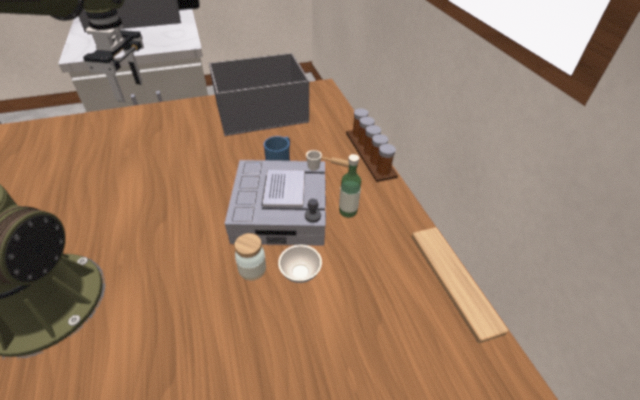

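Top view: the pack's corners lie near (264,159), (356,188), (325,283) and (232,250), with the pads along the lower edge. The cup is at (268,171), the tamper at (343,198) and the bottle behind at (319,148). The side view agrees.

Run:
```python
from h import *
from scipy.optimize import least_squares
p=manip.camera("top"); T=p["pose"]
g=cv2.cvtColor(p["img"],cv2.COLOR_RGB2GRAY)
hits=np.float32([[264,159],[356,188],[325,283],[232,250]])
L=np.array([[120,120,80],[120,-120,80],[-120,-120,80],[-120,120,80.]])
def W(q): 
    c,s=np.cos(q[2]),np.sin(q[2]); return L@np.array([[c,s,0],[-s,c,0],[0,0,1]])+[q[0],q[1],0]
r=least_squares(lambda q:(proj(p,T,W(q))-hits).ravel(),[570,100,-.3]); print(r.x,np.round(r.fun,1))
# sanity with side
ps=manip.camera("side"); print("side corners",np.round(proj(ps,ps["pose"],W(r.x))))
for (n,u,v,z) in [("bottle",319,143,150),("mug",217,203,85),("jar",361,267,100),("cup",268,171,122),("tamper",343,198,138)]:
    w=ray(p,T,u,v,z)[:2]; c,s=np.cos(r.x[2]),np.sin(r.x[2]); d=w-r.x[:2]; print(n,w.round(),"pack",np.round([c*d[0]+s*d[1],-s*d[0]+c*d[1]]))
w=manip.camera("wrist"); print(np.round(w["T_tool_cam"],3).tolist(), w["vfov"])
```

```text
[ 5.69560947e+02  1.17065287e+02 -2.94460578e-01] [-0.4 -1.4  0.6  0.7  0.4 -0.3 -0.6  1. ]
side corners [[324. 161.]
 [327. 225.]
 [226. 225.]
 [239. 161.]]
bottle [747.  62.] pack [186.  -1.]
mug [604. 305.] pack [-21. 190.]
jar [462. -46.] pack [ -56. -187.]
cup [682. 181.] pack [89. 93.]
tamper [623.   3.] pack [ 84. -94.]
[[0.0, -0.96, -0.28, 82.512], [1.0, 0.0, 0.0, -0.273], [-0.0, -0.28, 0.96, -171.342], [0.0, 0.0, 0.0, 1.0]] 71.5359207103019
```

send_rows(
  series=[
    [[0,-100,-55,0,-4],[0,-150,-80,0,-8.5],[0,-200,-110,0,-8.5],[0,-245,-135,0,-8.5],[0,-290,-160,0,-8.5],[0,-335,-184,0,-8.5],[0,-385,-212,0,-8.5],[0,-385,-212,0,-8.5],[0,-385,-212,0,-8.5],[0,-385,-212,0,-8.5]],
  ],
  newtons=20,
)

```text
clock: 2.15
eef_pos: [494.5, 137.1, 213.2]
eef_rot: [-3.141, 0.0, 2.843]
wrist_force: [-0.5, 0.7, -0.5]
finger_gap: 17.6
```

```bash
cat >> h.py <<'E'
def wristT(s,w):
    T=np.eye(4); T[:3,:3]=R.from_euler("xyz",s["eef_rot"]).as_matrix(); T[:3,3]=s["eef_pos"]; return T@w["T_tool_cam"]
E
python3 - <<'E'
from h import *
s=manip.read_state(); w=manip.camera("wrist"); T=wristT(s,w)
print(s["clock"],s["eef_pos"],s["eef_rot"],s["wrist_force"],s["finger_gap"],s["joints"])
q=[569.6,117,-.2945]; c,sn=np.cos(q[2]),np.sin(q[2]); M=np.array([[c,sn,0],[-sn,c,0],[0,0,1]])
im=w["img"].copy()
P=[[-120,120,80],[-120,-120,80],[-80,87,80],[-80,29,80],[-80,-29,80],[-80,-87,80],[-36,65,94.5],[-36,-65,94.5],[-36,0,94.5]]
for u in proj(w,T,np.array(P)@M+[q[0],q[1],0]): print(u.round()); cv2.circle(im,tuple(int(a) for a in u.round()),3,(255,0,0),-1)
cv2.imwrite("pics/w1.png",im[:,:,::-1])
E
```

```text
2.15 [494.52361786 137.05831139 213.23053578] [-3.14111426e+00  2.21594466e-04  2.84283794e+00] [-0.54915842  0.68519236 -0.4617771 ] 17.607699244258313 [ 1.99253298e-01  2.18054550e-01  1.62442881e+00 -5.46168665e-04
  1.29914318e+00 -1.07264170e+00]
[434. 158.]
[214. 159.]
[401. 194.]
[349. 194.]
[298. 194.]
[247. 195.]
[382. 235.]
[266. 235.]
[324. 235.]
```

View pics/w1.png

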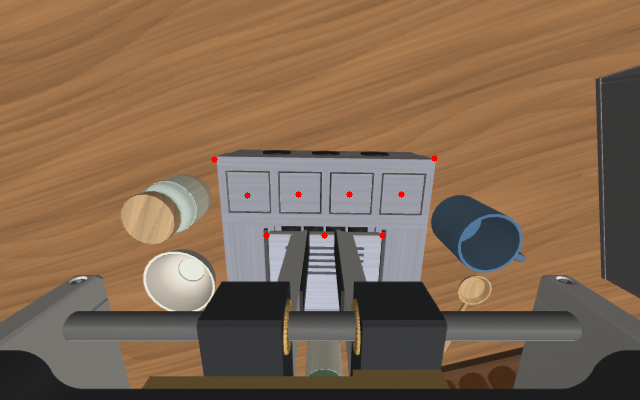

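The overlay agrees with the pads to about 2 mm. They show at (248,192), (300,192), (351,194) and (403,194), with the cover behind. I'm going down over the third pad.

send_rows(
  series=[
    [[0,4,-25,40,0],[0,4,-25,80,0],[0,4,-25,110,0],[0,4,-25,119,0],[0,4,-25,119,0],[0,4,-25,119,0],[0,4,-25,119,0]],
  ],
)

```text
clock: 2.9
eef_pos: [482.3, 118.1, 96.0]
eef_rot: [3.14, 0.002, 2.848]
wrist_force: [-0.2, 0.1, 0.2]
finger_gap: 0.4
```

send_rows(
  series=[
    [[0,0,0,2,0],[0,0,0,4,0],[0,0,0,6,0],[0,0,0,7.5,0],[0,0,0,7.5,0]],
  ],
)

```text
clock: 3.4
eef_pos: [481.8, 117.7, 88.1]
eef_rot: [3.141, 0.0, 2.847]
wrist_force: [-7.0, -1.8, 18.4]
finger_gap: 0.5
```

Pad2 is rigid: 18 N with no travel. On to pad1.

send_rows(
  series=[
    [[0,0,0,-8,0],[0,-2,28,-8,0],[0,-2,56,-8,0],[0,-2,56,-8,0],[0,-2,56,-4,0],[0,-2,56,-2,0],[0,-2,56,0,0],[0,-2,56,0,0]],
  ],
)

```text
clock: 4.2
eef_pos: [499.6, 170.1, 86.8]
eef_rot: [-3.141, -0.0, 2.846]
wrist_force: [-1.1, -0.4, 1.2]
finger_gap: 0.2
```

send_rows(
  series=[
    [[0,0,0,0.5,0],[0,0,0,1,0],[0,0,0,1,0]],
  ],
)

```text
clock: 4.5
eef_pos: [499.8, 170.4, 86.0]
eef_rot: [-3.141, 0.0, 2.847]
wrist_force: [-2.3, -2.7, 4.1]
finger_gap: 0.8
```

send_rows(
  series=[
    [[0,0,0,1,0],[0,0,0,2,0],[0,0,0,2.5,0],[0,0,0,2.5,0],[0,0,0,2.5,0],[0,0,0,2.5,0]],
  ],
)

```text
clock: 5.1
eef_pos: [499.9, 170.6, 83.5]
eef_rot: [3.142, 0.0, 2.847]
wrist_force: [-1.2, -3.6, 5.1]
finger_gap: 0.2
```

Run:
```python
from h import *
s=manip.read_state(); w=manip.camera("wrist"); print(s["eef_pos"],s["wrist_force"]); save(w,"w2.png")
```

```text
[499.90882744 170.64120816  83.53225661] [-1.20662047 -3.568356    5.14933271]
```

View pics/w2.png

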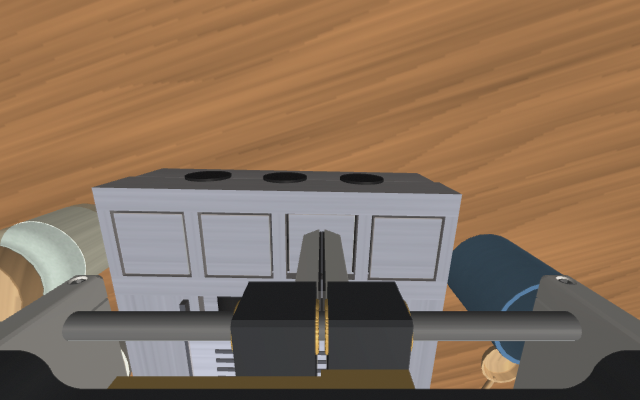

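Pad1 is the release. It gave about 4.5 mm at 5 N, and the well shows dark at (230,303), so the cover has sprung. Next I lift, centre on y and push the cover.

send_rows(
  series=[
    [[0,0,0,-10.5,0],[0,0,-15,-10.5,0],[0,0,-29.5,-10.5,0],[0,-15,-29.5,-10.5,0],[0,-30,-29.5,-10.5,0],[0,-40,-29.5,-10.5,0],[0,-50,-29.5,-10.5,0],[0,-55,-29.5,-10.5,0],[0,-60,-29.5,-10.5,0]],
  ],
)

```text
clock: 6.05
eef_pos: [548.4, 124.7, 93.6]
eef_rot: [-3.141, -0.001, 2.847]
wrist_force: [-2.4, -0.1, 0.3]
finger_gap: 0.6
```

send_rows(
  series=[
    [[0,-5,0,0,0],[0,-10,0,0,0],[0,-14,0,0,0],[0,-18,0,0,0],[0,-20,0,0,0],[0,-22,0,0,0],[0,-23,0,0,0],[0,-23,0,0,0]],
  ],
)

```text
clock: 6.85
eef_pos: [570.9, 118.4, 94.0]
eef_rot: [3.141, 0.0, 2.847]
wrist_force: [0.1, -0.5, -0.3]
finger_gap: 0.7
```

send_rows(
  series=[
    [[0,-1,0,0,0],[0,-2,0,0,0],[0,-3,0,0,0],[0,-3,0,0,0]],
  ],
)

```text
clock: 7.25
eef_pos: [573.7, 117.5, 94.0]
eef_rot: [3.141, 0.0, 2.847]
wrist_force: [-0.4, -0.6, 0.7]
finger_gap: 0.6
```

send_rows(
  series=[
    [[0,-0.7,0,0,0],[0,-1.4,0,0,0],[0,-2,0,0,0]],
  ],
)

```text
clock: 7.55
eef_pos: [574.1, 117.4, 93.9]
eef_rot: [-3.141, -0.004, 2.847]
wrist_force: [-15.5, 3.2, 8.6]
finger_gap: 0.3
```

The finger has reached the stop (16 N, no more travel). I back off and lift clear.

send_rows(
  series=[
    [[0,10,0,0,0],[0,25,0,0,0],[0,35,0,-40,0],[0,60,0,-80,0],[0,80,0,-120,0],[0,80,0,-120,0],[0,80,0,-120,0],[0,80,0,-120,0],[0,80,0,-120,0]],
  ],
)

```text
clock: 8.45
eef_pos: [498.8, 139.9, 212.5]
eef_rot: [-3.14, -0.002, 2.847]
wrist_force: [-0.3, 0.5, 0.6]
finger_gap: 0.4
```

Run:
```python
from h import *
s=manip.read_state(); w=manip.camera("wrist"); T=wristT(s,w); print(s["clock"],s["eef_pos"],s["wrist_force"],np.abs(s["qd"]).max())
q=[568.6,118.9,-.2945]; c,sn=np.cos(q[2]),np.sin(q[2]); M=np.array([[c,sn,0],[-sn,c,0],[0,0,1]])
im=w["img"].copy()
for u in proj(w,T,np.array([[14,62,94.5],[14,-62,94.5],[9,62,94.5],[9,-62,94.5]])@M+[q[0],q[1],0]): print(u.round()); cv2.circle(im,tuple(int(a) for a in u.round()),2,(255,0,0),-1)
cv2.imwrite("pics/w3.png",im[:,:,::-1])
t=manip.camera("top"); cv2.imwrite("pics/t3.png",cv2.resize(t["img"][100:310,170:430,::-1],None,fx=2.5,fy=2.5))
```

```text
8.45 [498.76888885 139.86620427 212.49603379] [-0.2513242   0.53470678  0.64138204] 0.0049873364443844565
[375. 272.]
[269. 272.]
[375. 268.]
[269. 268.]
```

View pics/w3.png

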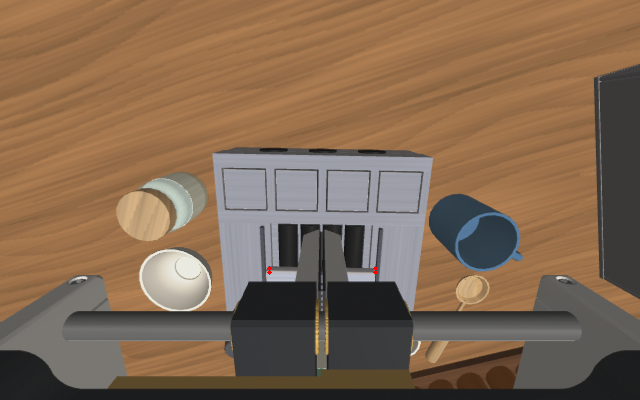

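View pics/t3.png

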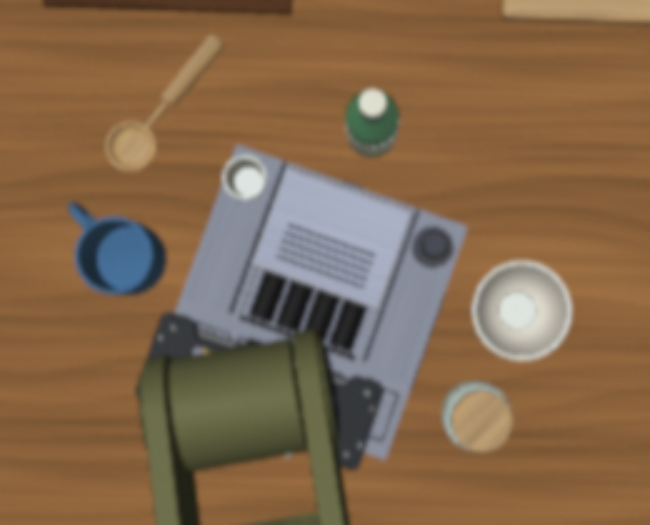

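The cover's edge lies at row 270, on the fully-open marks, and the cells are bare. The pads look flush, and the crockery and bottles are where they were. Handing in.

```bash
python3 -c "
from cell import manip
print(manip.sign_off())"
```

```text
the job is handed in; nothing more can be done
None
```

The battery cover is open to its stop and the job is handed in, at about 8.5 s of the 48 s allowed; the sign-off reports no verdict.

- **Finding the release:** I felt pad2 (the third pad) first and it was rigid, about 18 N with no travel. Pad1 (the second pad) gave about 4.5 mm at 5 N and the cover sprang open. I did not need to feel pad0 or pad3.
- **Opening the cover:** I pushed the cover's near edge with the shut fingertips until a firm stop. The force was about 16 N, with the finger at roughly 49.7 mm of cover travel.
- **Drawing clear:** I backed off and lifted to z 212 mm. The wrist force there was under 1 N, which is about the sensor's resting noise.

**Last checks:** The wrist picture shows the cover's edge about at the fully-open marks and all four pads looking flush. That view resolves the edge to a few mm, so the firm stop is the stronger evidence. In the top picture the bystanders look unmoved by eye; I did not measure them. No check failed or disagreed.

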